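# Lay the long bench items on the cradles of their length

### The arm

A 7-joint arm with a two-finger parallel gripper is mounted at the origin on a cart in front of the work surface, level with it; the furniture and walls round the work are solid. World frame = base frame: x ahead of the robot, y to its left, z up, the work surface at z = 0. Lengths are in mm, angles in rad, forces in N, time in s.
With the tool pointing down it reaches from about 400 to 875 mm from the base axis. Payload 4.4 kg.
Tool frame: the origin (TCP) lies at the very end of the fingers, on their centre line; the grasp point (between the pads) lies ctrl.grip_point_offset behind it (ctrl.grip_point_offset is the distance from the TCP to the grasp point, in mm); z points along the fingers, y is the line along which they close (so a half turn about z gives the same grasp; the last joint's range is limited). The gripper opens to 85 mm and grips with 20 to 120 N. Pads are 22 mm wide; open, the fingers measure 114 mm over their backs; the gripper's body (76 mm by 85 mm) begins 54 mm behind the grasp point. The pads swing forward as they close: fully open they stand 13 mm farther back than shut.
Start: joints at [-1.238, 0.628, 0.038, 1.517, -0.027, 0.996, -0.02], TCP at [252.38, 599.018, 197.113] pointing down, gripper open.
Joint ranges: [-3.06, 3.06], [-0.37, 2.12], [-1.25, 1.32], [0.18, 2.47], [-1.1, 4.24], [0.23, 1.98], [-2.94, 2.94]. Speed limits (rad/s): [2.57, 2.57, 3.14, 3.14, 3.14, 3.14, 3.14].

### API

Orientations are given as [roll, pitch, yaw] about the fixed x, y, z axes, in that order (R = Rz(yaw) Ry(pitch) Rx(roll)).
In Python, from cell import read_state, cams, ctrl, models gives the robot as it stands. The module is installed in compiled form; this text tells all that it offers.
- The arm moves only by the tool hand_motion, called after ">>>" by a JSON object that holds its "op" and its "data", one argument or row to a line. Schema: {"type":"object","properties":{"deltas":{"type":"array","items":{"type":"number"},"minItems":7,"maxItems":84},"only":{"type":"string"},"quiet":{"type":"boolean"},"lines":{"type":"string"}},"required":["deltas"],"additionalProperties":false}. deltas is one flat list of numbers that holds 1 to 12 rows one after another, with no inner brackets; each row has 7 numbers: dx, dy, dz in mm, then a rotation vector rx, ry, rz in rad, then the finger opening in mm; each row shifts and turns the commanded pose from where the row before left it, along the tool's axes as they then stand; what a row does not reach is not made up. A row lasts 1/10 s, in which the tool goes at most 50 mm and 0.15 rad, less where a joint would pass 70% of its speed; a pose out of reach is approached as far as the arm can. The fingers move at their own pace and stop on an object; the grip force is fixed at half the most. Time passes only in rows, so rows that do not move let the fingers close. The tool returns the time, the measured TCP pose, the force, the opening and the grip force at its end. only (a regular expression) keeps the lines of the reply that match it, lines (a string "A,B") keeps lines A to B, and quiet returns only ok. Input that does not fit is refused with a message, and nothing moves.
- read_state(): the state, without advancing time (a new reading comes with each control period).
- cams.get_image(name): name is "scene" or "top" or "wrist"; returns (picture, depth): 420x560x3 uint8, blue, green, red; 420x560 float32, mm along the optical axis (not along the pixel's ray), 0 where there is no reading.
- cams.calibration(name): a dict with "fx", "fy", "cx", "cy" (pixels), "rvec" (rotation vector, rad) and "tvec" (3), from world to camera coordinates, as OpenCV has them; the wrist camera has in their place "hand_eye" (4x4, takes a point from camera to tool coordinates, whose origin is the TCP and whose axes are the flange's). Camera axes: x right, y down, z forward; pixel columns grow to the right and rows downward; lengths in mm; the calibration is good to about 2 mm. The wrist camera is an equidistant fisheye: a pixel r from the principal point sees the ray r / f radians off the axis. A picture is of the moment at which its call begins: read the wrist's pose just before it. calibration takes no time and is no camera call.
- ctrl.finish_job(): hands the job in; it is judged then, once.
Trained networks look in the newest picture that a camera, given by its name, has taken for a name from the list of things; names that differ only in an ending like _2 or _b are one class to them, and where a whole thing is asked for, a point or a joint stands for the part that bears it (a point fixed in the world has none). Each returns a list of dicts, best first, with "confidence" (0 to 1); they miss things now and then, are a little off and sometimes report something else, mostly with a low value. They report only what shows in the picture. A call takes as long as a camera call.
- models.search_frame(thing, camera): "extent" ([left, top, right, bottom] in pixels, round what is visible of it).
- models.mark_of(thing, camera): "position" ([column, row] in pixels: a listed point, or the origin of a listed thing).
The state is a dict: "clock": time; "qpos": joint angles; "qd": joint speeds; "tau": joint torques, N m; "eef_pos": TCP position; "tool_rot": TCP orientation; "force": force on the tool from outside, world axes, zero at the start; "torque": the same for the moment, N m; "width": finger opening in mm; "gripper_force": force on a finger pad.
Only numpy, scipy, OpenCV 4.12 (cv2) and the standard library are available. Lean on these libraries where they do the work, as an engineer would, in place of code of your own. Each camera call takes 0.05 s, during which the arm holds its last target. There are 200 camera calls.

### The job

Clear the plywood work board on the splicing bench: put each of the four long, slim loose things (folding hex-key set, torch, fault-finder pen, tie bar) on the bench cradle of its rank in length: the shortest on the shortest cradle, the next on the next longer one, and so on up to the longest. Lay each one down along the channel, middle over the middle of the cradle and resting on both saddles, and let go. Leave the fibre cleaver and the roll of tape where they are.

Things in the scene. Friction and masses are not known exactly. Their poses are not given: they have to be found in the camera images.
- key_set_mid (a point): folding hex-key set, a flat-sided holder 95 mm long, 30 mm wide, 22 mm high, the shortest of the four long things; y along its length, x across, z up. Lies on the plywood board (top 45 mm above the bench, z = 0.045) at the start. This point is the middle of its body, 11 mm above its underside
- torch_mid (a point): plain round torch, 122 mm long, 34 mm in diameter, second shortest; it can roll sideways. y along its length; x and z turn with it as it rolls. Lies on the plywood board (top 45 mm above the bench, z = 0.045) at the start. This point is the middle of its body, on its axis, 17 mm above what it lies on
- fault_pen_mid (a point): fault-finder pen, a slim straight pen 142 mm long, 20 mm wide, 20 mm high (22 mm over its button), third in length; does not roll. y along its length, x across, z up. Lies on the plywood board (top 45 mm above the bench, z = 0.045) at the start. This point is the middle of its body, 10 mm above its underside
- tie_bar_mid (a point): flat dark tie bar, 236 mm long, 26 mm wide at most (22 mm at the grip), 8 to 9 mm thick, the longest; y along its length, x across, z up. Lies on the plywood board (top 45 mm above the bench, z = 0.045) at the start. This point is the middle of its body, 4 mm above its underside
- cradle_1: Shortest of four cradles, fixed on the plywood board: aluminium foot plate 92x54x4 mm with two black saddles 10 mm thick, 70 mm over their outer faces, open gap 50 mm for the fingers. Flat saddle floors 12 mm above the board between 5 mm cheeks 25 mm high; channel 44 mm wide, open at both ends. Origin: centre of the underside, on the board's top; y along the channel, x across, z up
- cradle_2: Second shortest of four cradles, fixed on the plywood board: aluminium foot plate 122x58x4 mm with two black saddles 10 mm thick, 100 mm over their outer faces, open gap 80 mm for the fingers. Flat saddle floors 12 mm above the board between 5 mm cheeks 25 mm high; channel 48 mm wide, open at both ends. Origin: centre of the underside, on the board's top; y along the channel, x across, z up
- cradle_3: Third in length of four cradles, fixed on the plywood board: aluminium foot plate 152x44x4 mm with two black saddles 10 mm thick, 130 mm over their outer faces, open gap 110 mm for the fingers. Flat saddle floors 12 mm above the board between 5 mm cheeks 25 mm high; channel 34 mm wide, open at both ends. Origin: centre of the underside, on the board's top; y along the channel, x across, z up
- cradle_4: Longest of four cradles, fixed on the plywood board: aluminium foot plate 212x50x4 mm with two black saddles 10 mm thick, 190 mm over their outer faces, open gap 170 mm for the fingers. Flat saddle floors 12 mm above the board between 5 mm cheeks 25 mm high; channel 40 mm wide, open at both ends. Origin: centre of the underside, on the board's top; y along the channel, x across, z up
- cleaver: fibre cleaver, a squat box 60x64x43 mm standing at the back of the board; bystander, stays where it is. Origin: centre of its underside
- tape_roll: roll of vinyl tape lying flat, 58 mm across, 19 mm high, at the back of the board; bystander, stays where it is. Origin: centre of its underside

How it is judged (in metres and radians):
At the end, for the whole second after the job is handed in: Key set, torch, pen and tie bar rest on cradles 1, 2, 3 and 4: each one's middle within 10 mm across and 15 mm along the channel of the cradle's middle, within 5 mm of its resting height on the saddle floors, within 0.2 rad of the channel (either way round), and still (x of key_set_mid in the frame of cradle_1 between -0.01 and 0.01 m and y of key_set_mid in the frame of cradle_1 between -0.015 and 0.015 m and z of key_set_mid in the frame of cradle_1 between 0.018 and 0.028 m and angle between the y axis of key_set_mid and the y axis of cradle_1, either way round below 0.2 rad and linear speed of each of key_set, torch, fault_pen, tie_bar below 0.02 m/s and x of torch_mid in the frame of cradle_2 between -0.01 and 0.01 m and y of torch_mid in the frame of cradle_2 between -0.015 and 0.015 m and z of torch_mid in the frame of cradle_2 between 0.024 and 0.034 m and angle between the y axis of torch_mid and the y axis of cradle_2, either way round below 0.2 rad and x of fault_pen_mid in the frame of cradle_3 between -0.01 and 0.01 m and y of fault_pen_mid in the frame of cradle_3 between -0.015 and 0.015 m and z of fault_pen_mid in the frame of cradle_3 between 0.017 and 0.027 m and angle between the y axis of fault_pen_mid and the y axis of cradle_3, either way round below 0.2 rad and x of tie_bar_mid in the frame of cradle_4 between -0.01 and 0.01 m and y of tie_bar_mid in the frame of cradle_4 between -0.015 and 0.015 m and z of tie_bar_mid in the frame of cradle_4 between 0.011 and 0.021 m and angle between the y axis of tie_bar_mid and the y axis of cradle_4, either way round below 0.2 rad); the robot touches nothing.
It fails at once if the fibre cleaver is pushed away by more than 20 mm (distance of cleaver from where it was at the start of the episode above 0.02 m).
It fails at once if the roll of tape is pushed away by more than 20 mm (distance of tape_roll from where it was at the start of the episode above 0.02 m).
It also fails if it takes over 106 s, if anything falls off the work surface, if the arm or the gripper's body presses on something with over 40 N, if the wrist force passes 120 N, or if a joint passes its speed limit or range.

## Working session

There is one attempt and no reset: what is moved stays moved. The work goes in short steps, Python scripts to look and compute and a tool call to move; the robot and the scene stay as the last step left them, time stands still between calls to the robot, and variables do not carry over. Pictures are saved under pics/ and viewed, at most 18 in all, crops included, and the job is handed in when it is done.

```bash
mkdir -p pics; cat > h.py <<'E'
import numpy as np, cv2
from cell import read_state, cams, ctrl, models
def cal(n):
    c=cams.calibration(n); R=cv2.Rodrigues(np.array(c["rvec"],float))[0]; return c,R,np.array(c["tvec"],float).ravel()
def cloud(n,d):
    c,R,t=cal(n); v,u=np.mgrid[:d.shape[0],:d.shape[1]]
    P=np.stack([(u-c["cx"])/c["fx"]*d,(v-c["cy"])/c["fy"]*d,d],-1)
    return (P-t)@R
E
python3 - <<'E'
from h import *
for n in ("top","scene"):
    im,d=cams.get_image(n); cv2.imwrite(f"pics/{n}0.png",im); np.save(f"{n}0.npy",d)
    W=cloud(n,d)
    for th in ["key_set_mid","torch_mid","fault_pen_mid","tie_bar_mid","cradle_1","cradle_2","cradle_3","cradle_4","cleaver","tape_roll"]:
        for f,k in ((models.search_frame,"extent"),(models.mark_of,"position")):
            r=f(th,n)
            print(n,th,[( [int(v) for v in q[k]],round(q["confidence"],2)) for q in r[:2]], [W[int(q[k][1]),int(q[k][0])].round() for q in r[:1]] if k=="position" else "")
s=read_state();print(s["clock"],s["eef_pos"],s["tool_rot"],s["width"],ctrl.grip_point_offset)
E
```

```text
top key_set_mid [([341, 263, 354, 296], 0.59)] 
top key_set_mid [([346, 277], 0.7)] [array([ 510., -286.,   60.])]
top torch_mid [([205, 192, 231, 222], 0.83)] 
top torch_mid [([217, 207], 0.55)] [array([532., 190.,  70.])]
top fault_pen_mid [([145, 179, 174, 205], 0.74), ([206, 194, 232, 222], 0.65)] 
top fault_pen_mid [([158, 192], 0.62)] [array([490., 405.,  62.])]
top tie_bar_mid [([168, 171, 210, 218], 0.86), ([229, 212, 262, 244], 0.68)] 
top tie_bar_mid [([193, 194], 0.85), ([159, 195], 0.33)] [array([546., 300.,  54.])]
top cradle_1 [([228, 211, 259, 244], 0.84), ([274, 213, 302, 255], 0.82)] 
top cradle_1 [([245, 228], 0.93), ([286, 230], 0.91)] [array([518.,  74.,  48.])]
top cradle_2 [([228, 211, 259, 244], 0.84), ([274, 213, 302, 255], 0.82)] 
top cradle_2 [([245, 228], 0.93), ([286, 230], 0.91)] [array([518.,  74.,  48.])]
top cradle_3 [([228, 211, 259, 244], 0.84), ([274, 213, 302, 255], 0.82)] 
top cradle_3 [([245, 228], 0.93), ([286, 230], 0.91)] [array([518.,  74.,  48.])]
top cradle_4 [([228, 211, 259, 244], 0.84), ([274, 213, 302, 255], 0.82)] 
top cradle_4 [([245,
[... 1134 characters left out ...]
3 [([264, 247, 330, 301], 0.81), ([267, 226, 307, 257], 0.73)] 
scene cradle_3 [([369, 339], 0.83), ([243, 223], 0.82)] [array([ 542., -421.,   50.])]
scene cradle_4 [([264, 247, 330, 301], 0.81), ([267, 226, 307, 257], 0.73)] 
scene cradle_4 [([369, 339], 0.83), ([243, 223], 0.82)] [array([ 542., -421.,   50.])]
scene cleaver [([296, 173, 319, 193], 0.94), ([224, 206, 272, 237], 0.45)] 
scene cleaver [([303, 189], 0.59)] [array([735., 103.,  67.])]
scene tape_roll [([334, 217, 359, 231], 0.7)] 
scene tape_roll [([344, 229], 0.67)] [array([  27., -842.,  862.])]
2.1 [252.38025536 599.0116093  197.10452861] [-3.14158022e+00 -3.61699983e-06  2.74281633e+00] 85.66185023554948 18.700000000000003
```

```bash
python3 - <<'E'
import cv2
im=cv2.imread("pics/top0.png")[145:325,130:400]; cv2.imwrite("pics/top0c.png",cv2.resize(im,None,fx=2.96,fy=2.96,interpolation=cv2.INTER_CUBIC))
im=cv2.imread("pics/scene0.png")[140:390,150:430]; cv2.imwrite("pics/scene0c.png",cv2.resize(im,None,fx=2.4,fy=2.4,interpolation=cv2.INTER_CUBIC))
E
```

```text
(no output)
```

View pics/top0c.png

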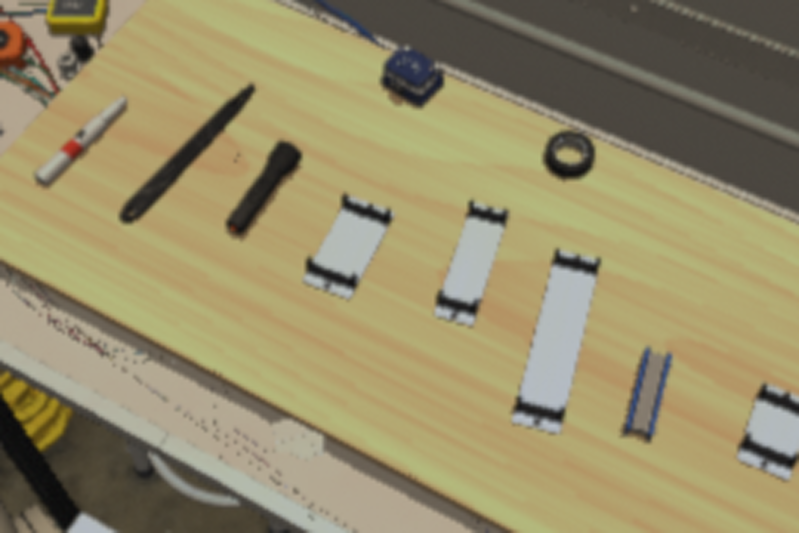

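View pics/scene0c.png

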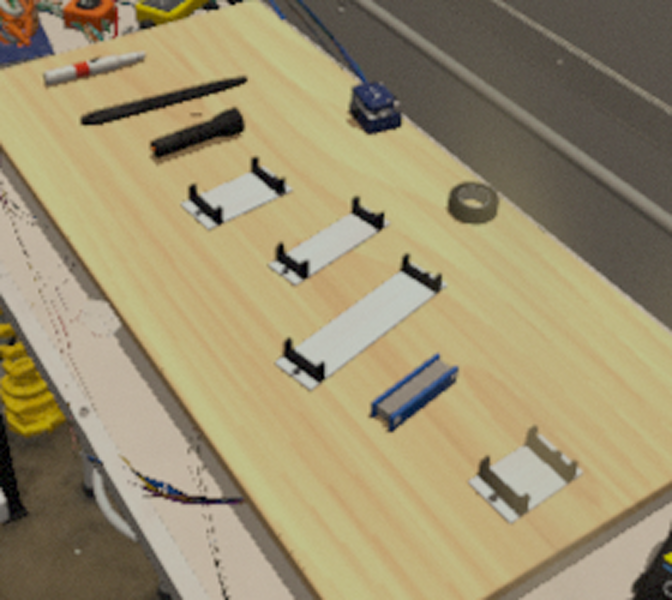

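```bash
cat >> h.py <<'E'
def rays_wrist(u,v,c):
    x=(np.asarray(u,float)-c["cx"])/c["fx"]; y=(np.asarray(v,float)-c["cy"])/c["fy"]; r=np.hypot(x,y)+1e-12
    return np.stack([np.sin(r)*x/r,np.sin(r)*y/r,np.cos(r)],-1)
def Rtool(s):
    from scipy.spatial.transform import Rotation as Ro
    return Ro.from_euler("xyz",s["tool_rot"]).as_matrix()
def onplane(n,uv,z,s=None):
    uv=np.asarray(uv,float).reshape(-1,2)
    if n=="wrist":
        c=cams.calibration(n); H=np.array(c["hand_eye"]); R=Rtool(s)
        D=rays_wrist(uv[:,0],uv[:,1],c)@H[:3,:3].T@R.T; o=R@H[:3,3]+np.array(s["eef_pos"])
    else:
        c,R,t=cal(n); D=np.stack([(uv[:,0]-c["cx"])/c["fx"],(uv[:,1]-c["cy"])/c["fy"],np.ones(len(uv))],-1)@R; o=-R.T@t
    return (o+D*((z-o[2])/D[:,2])[:,None])[:,:2]
def rect(mask,n,z,s=None):
    v,u=np.nonzero(mask); p=onplane(n,np.c_[u,v],z,s).astype(np.float32)
    c,wh,_=cv2.minAreaRect(p); m=p.mean(0); w,V=np.linalg.eigh(np.cov((p-m).T)); a=np.arctan2(V[1,1],V[0,1])
    return np.round(c,1),np.round(sorted(wh),1),m.round(1),round(float((a+np.pi)%np.pi),3),len(p)
E
python3 - <<'E'
from h import *
B={"key":(338,260,357,299,62),"torch":(204,190,233,224,65),"pen":(143,176,175,208,57),"bar":(166,170,218,222,53),"c2":(226,209,264,247,49),"c3":(276,211,303,256,49),"c4":(300,227,334,293,49),"c1":(377,272,412,309,49)}
im=cv2.imread("pics/top0.png"); hsv=cv2.cvtColor(im,cv2.COLOR_BGR2HSV)
wood=cv2.inRange(hsv,(12,60,60),(32,255,255))
for k,(l,t,r,b,z) in B.items():
    m=np.zeros_like(wood); m[t:b,l:r]=255-wood[t:b,l:r]
    n,L,st,_=cv2.connectedComponentsWithStats(m); i=1+st[1:,4].argmax()
    print(k,*rect(L==i,"top",z))
c=cams.calibration("wrist");print(c)
E
```

```text
key [ 512.4 -292.9] [ 30.1 100.5] [ 511.6 -293.1] 0.181 288
torch [534.1 182. ] [ 31.3 127.8] [537.5 184.8] 0.049 222
pen [493.9 410.8] [ 23.1 141. ] [488.3 411.2] 3.062 193
bar [539.9 291.2] [ 19.2 223.8] [529.4 293.9] 3.06 267
c2 [522.4  67.6] [ 61.7 123.1] [521.1  66.8] 0.11 582
c3 [570.4 -61.7] [ 44.8 153.6] [567.6 -62.1] 0.208 552
c4 [ 532.1 -183.8] [ 51.3 214.8] [ 526.8 -185. ] 0.23 999
c1 [ 542.8 -420.2] [55.1 92.7] [ 541.5 -420.7] 0.058 525
{'fx': 325.19226210127806, 'fy': 325.19226210127806, 'cx': 280.79889828161197, 'cy': 210.04820051399798, 'hand_eye': array([[-1.66640899e-03, -9.46515528e-01, -3.22653962e-01,
         8.47004644e+01],
       [ 9.99995823e-01, -2.33924512e-03,  1.69757655e-03,
        -3.90520593e-01],
       [-2.36154927e-03, -3.22649785e-01,  9.46515472e-01,
        -1.77396622e+02],
       [ 0.00000000e+00,  0.00000000e+00,  0.00000000e+00,
         1.00000000e+00]])}
```

>>> {"op": "hand_motion", "data": {
  "deltas": [0,0,-20,0,0,-0.133,85,0,0,-20,0,0,-0.133,85,0,0,-23,0,0,-0.133,85,-30,-34,0,0,0,0,85,-30,-34,0,0,0,0,85,-30,-34,0,0,0,0,85,-30,-34,0,0,0,0,85,-30,-34,0,0,0,0,85,-30,-34,0,0,0,0,85,-30,-34,0,0,0,0,85,-30,-34,0,0,0,0,85,-30,-34,0,0,0,0,85]
}}

```text
clock: 3.3
eef_pos: [523.5, 291.6, 260.3]
tool_rot: [3.141, 0.0, -3.141]
force: [-0.3, 0.7, 0.8]
width: 85.2
gripper_force: 0.0
```

```bash
cat >> h.py <<'E'
def shot(name):
    s=read_state(); im,d=cams.get_image("wrist"); cv2.imwrite(f"pics/{name}.png",im); np.savez(name+".npz",d=d,p=s["eef_pos"],r=s["tool_rot"]); return s,im,d
def project(P,s):
    c=cams.calibration("wrist"); H=np.array(c["hand_eye"]); R=Rtool(s)
    q=((np.asarray(P,float).reshape(-1,3)-s["eef_pos"])@R-H[:3,3])@H[:3,:3]
    th=np.arctan2(np.hypot(q[:,0],q[:,1]),q[:,2]); ph=np.arctan2(q[:,1],q[:,0])
    return np.c_[c["cx"]+c["fx"]*th*np.cos(ph),c["cy"]+c["fx"]*th*np.sin(ph)]
def measure(s,im,items):
    hsv=cv2.cvtColor(im,cv2.COLOR_BGR2HSV); wood=cv2.inRange(hsv,(12,60,60),(32,255,255))
    for k,(x,y,z,hl,hw,a) in items.items():
        ca,sa=np.cos(a),np.sin(a)
        q=np.array([[x+i*hl*ca-j*hw*sa,y+i*hl*sa+j*hw*ca,z] for i,j in ((1,1),(1,-1),(-1,-1),(-1,1))])
        m=np.zeros_like(wood); cv2.fillPoly(m,[project(q,s).round().astype(int)],255); m&=255-wood
        n,L,st,_=cv2.connectedComponentsWithStats(m)
        if n<2: print(k,"none"); continue
        M=L==1+st[1:,4].argmax(); r=rect(M,"wrist",z,s)
        v,u=np.nonzero(M); p=onplane("wrist",np.c_[u,v],z,s).astype(np.float32)
        b=cv2.boxPoints(cv2.minAreaRect(p)); e=b[1]-b[0] if np.linalg.norm(b[1]-b[0])>np.linalg.norm(b[2]-b[1]) else b[2]-b[1]
        print(k,*r,"boxang",round(float(np.arctan2(e[1],e[0])%np.pi),3))
I={"key":(512,-293,64,75,35,.18),"torch":(534,182,66,85,35,.05),"pen":(492,411,57,95,30,3.06),"bar":(538,291,53,140,32,3.06),"c2":(522,67,49,80,45,.11),"c3":(570,-62,49,95,40,.2),"c4":(532,-184,49,125,45,.22),"c1":(542,-420,49,65,45,.06)}
E
python3 - <<'E'
from h import *
s,im,d=shot("w1"); print(s["eef_pos"],s["tool_rot"])
measure(s,im,{k:I[k] for k in ("pen","bar","torch","c2")})
E
```

```text
[523.52097833 291.55289431 260.33424438] [ 3.14129990e+00  3.53562611e-04 -3.14140408e+00]
pen [494.9 413.9] [ 21.4 144. ] [488.3 414.6] 3.057 1683 boxang 3.054
bar [543.2 299.7] [ 24.7 233. ] [525.3 299.8] 3.059 2860 boxang 3.073
torch [533.1 191.1] [ 33.8 126.7] [535.7 190.5] 0.023 2038 boxang 0.01
c2 [522.5  63.9] [ 71.9 122.3] [520.8  69.8] 0.096 3364 boxang 0.103
```

View pics/w1.png

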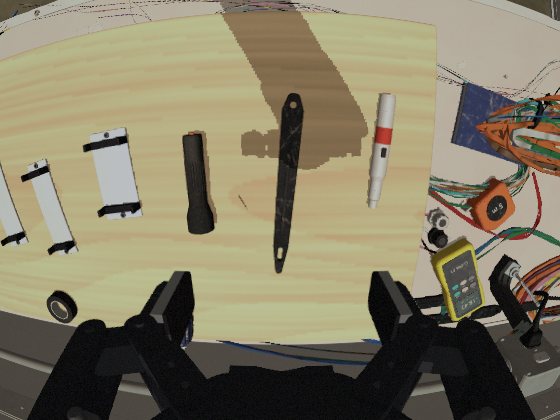

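>>> {"op": "hand_motion", "data": {
  "deltas": [-20,8,40,0,0,0.077,60,0,0,45,0,0,0,60,0,0,45,0,0,0,60,0,0,40,0,0,0,60,0,0,25,0,0,0,60,0,0,9,0,0,0,60,0,0,0,0,0,0,60,0,0,0,0,0,0,60]
}}

```text
clock: 4.15
eef_pos: [543.5, 301.8, 57.5]
tool_rot: [3.14, 0.002, 3.065]
force: [-0.1, 0.5, 0.6]
width: 59.4
gripper_force: 0.0
```

```bash
python3 - <<'E'
from h import *
s,im,d=shot("w2")
E
```

```text
(no output)
```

View pics/w2.png

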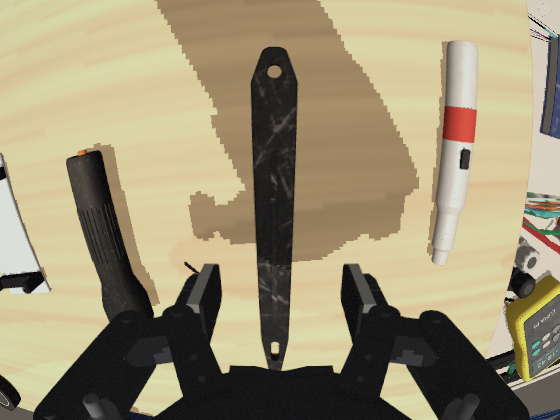

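>>> {"op": "hand_motion", "data": {
  "deltas": [0,0,9,0,0,0,60,0,0,0.5,0,0,0,0,0,0,0,0,0,0,0,0,0,0,0,0,0,0,0,0,0,0,0,0,0,0,0,0,0,0,0,0,0,0,0,0,0,0,0]
}}

```text
clock: 4.9
eef_pos: [542.5, 301.1, 46.7]
tool_rot: [3.141, 0.0, 3.065]
force: [0.2, -0.9, 0.1]
width: 0.1
gripper_force: 0.0
```

```bash
python3 - <<'E'
from h import *
s=read_state(); z=np.load("w2.npz"); s2=dict(eef_pos=z["p"],tool_rot=z["r"])
print(onplane("wrist",[[273,47],[275,371],[273,200]],53,s2), project([[543,300,53]],s2))
E
```

```text
[[427.18561245 307.07519097]
 [654.83197044 288.82231706]
 [514.3863005  299.89411436]] [[277.20384807 244.31453608]]
```

```bash
python3 - <<'E'
from h import *
s,im,d=shot("w3")
E
```

```text
(no output)
```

View pics/w3.png

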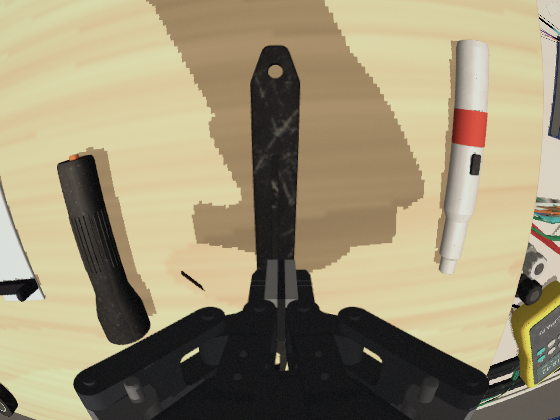

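```bash
python3 - <<'E'
from h import *
c=cams.calibration("wrist"); H=np.array(c["hand_eye"])
for n in ("w2","w3"):
    z=np.load(n+".npz"); s=dict(eef_pos=z["p"],tool_rot=z["r"]); d=z["d"]; R=Rtool(s)
    for u,v in ((275,150),(275,230),(275,250),(280,262),(280,268),(280,280),(280,300),(350,200),(200,120),(100,290),(470,60),(212,270),(352,270)):
        r=rays_wrist([u],[v],c)[0]; p=r/r[2]*d[v,u]; print(n,(u,v),(R@(H[:3,:3]@p+H[:3,3])+s["eef_pos"]).round(1))
E
```

```text
w2 (275, 150) [485.1 303.5  53. ]
w2 (275, 230) [532.6 299.6  54.9]
w2 (275, 250) [545.9 298.4  54.9]
w2 (280, 262) [554.7 300.8  54.4]
w2 (280, 268) [559.9 300.4  52.8]
w2 (280, 280) [568.7 299.7  53.2]
w2 (280, 300) [584.1 298.4  53.7]
w2 (350, 200) [520.2 346.9  46.1]
w2 (200, 120) [464.1 260.9  45.4]
w2 (100, 290) [578.4 157.8  44.6]
w2 (470, 60) [435.1 419.   65.3]
w2 (212, 270) [528.8 271.7 106.9]
w2 (352, 270) [533.7 335.3 107.3]
w3 (275, 150) [482.6 303.1  53.5]
w3 (275, 230) [527.1 299.4  55.3]
w3 (275, 250) [540.4 298.2  53.4]
w3 (280, 262) [529.9 302.   88.6]
w3 (280, 268) [529.9 302.   94.5]
w3 (280, 280) [530.  302.  104.9]
w3 (280, 300) [530.2 302.  119.5]
w3 (350, 200) [516.  344.1  45.3]
w3 (200, 120) [462.9 262.8  45. ]
w3 (100, 290) [551.5 189.8  75.3]
w3 (470, 60) [435.5 412.2  64. ]
w3 (212, 270) [555.7 256.5  45.4]
w3 (352, 270) [562.1 345.2  46.8]
```

```bash
python3 - <<'E'
from h import *
c=cams.calibration("wrist"); H=np.array(c["hand_eye"])
for n,cols in (("w3",(270,281,290)),("w2",(205,215,345,352))):
    z=np.load(n+".npz"); s=dict(eef_pos=z["p"],tool_rot=z["r"]); d=z["d"]; R=Rtool(s)
    print(project([s["eef_pos"]],s))
    for u in cols:
      for v in range(226,300,6):
        r=rays_wrist([u],[v],c)[0]; p=r/r[2]*d[v,u]; print(n,(u,v),(R@(H[:3,:3]@p+H[:3,3])+s["eef_pos"]).round(1))
E
python3 - <<'E'
import cv2
im=cv2.imread("pics/w3.png")[210:330,200:360];cv2.imwrite("pics/w3c.png",cv2.convertScaleAbs(cv2.resize(im,None,fx=4,fy=4),alpha=2,beta=20))
E
```

```text
[[280.18026107 247.89472237]]
w3 (270, 226) [525.1 296.7  53.6]
w3 (270, 232) [529.  296.4  53.2]
w3 (270, 238) [532.1 296.1  54.6]
w3 (270, 244) [535.9 295.8  54.4]
w3 (270, 250) [540.1 295.3  53.6]
w3 (270, 256) [544.1 295.   53.5]
w3 (270, 262) [529.8 297.3  88. ]
w3 (270, 268) [529.8 297.4  94.1]
w3 (270, 274) [529.7 297.6  99.7]
w3 (270, 280) [529.5 297.8 105.1]
w3 (270, 286) [529.8 297.9 109.5]
w3 (270, 292) [529.8 298.  114. ]
w3 (270, 298) [529.5 298.1 118.8]
w3 (281, 226) [525.5 302.9  53.9]
w3 (281, 232) [529.2 302.6  53.9]
w3 (281, 238) [532.7 302.3  54.2]
w3 (281, 244) [536.7 302.   53.8]
w3 (281, 250) [541.  301.7  52.8]
w3 (281, 256) [544.  301.5  54.7]
w3 (281, 262) [529.9 302.5  88.7]
w3 (281, 268) [530.5 302.4  93.4]
w3 (281, 274) [530.  302.4  99.8]
w3 (281, 280) [530.1 302.4 104.7]
w3 (281, 286) [530.3 302.4 109.3]
w3 (281, 292) [530.3 302.4 113.8]
w3 (281, 298) [529.5 302.4 119.3]
w3 (290, 226) [526.1 308.   53.5]
w3 (290, 232) [530.  307.7  52.8]
w3 (290, 238) [533.5 307.5  53.4]
w3 (290, 244) [537.3 307.2  53.3]
w3 (290, 250) [541.2 306.9  53.3]
w3 (290, 256) [5
[... 1353 characters left out ...]
 [558.9 343.6  45.5]
w2 (345, 262) [563.3 343.5  45.7]
w2 (345, 268) [535.2 333.  102.3]
w2 (345, 274) [537.5 332.7 104. ]
w2 (345, 280) [538.7 332.1 107.3]
w2 (345, 286) [541.6 332.  107.9]
w2 (345, 292) [545.  332.1 108. ]
w2 (345, 298) [546.6 331.6 110.6]
w2 (352, 226) [537.9 348.2  45.4]
w2 (352, 232) [541.5 347.9  46.7]
w2 (352, 238) [545.6 347.9  46.8]
w2 (352, 244) [551.  348.4  44.7]
w2 (352, 250) [555.1 348.3  45.2]
w2 (352, 256) [559.5 348.3  45.4]
w2 (352, 262) [564.  348.4  45.5]
w2 (352, 268) [534.1 335.8 104.8]
w2 (352, 274) [533.5 334.5 111.2]
w2 (352, 280) [533.2 333.4 116.6]
w2 (352, 286) [533.8 332.7 120.4]
w2 (352, 292) [537.3 332.9 119.8]
w2 (352, 298) [538.3 332.3 122.8]
```

View pics/w3c.png

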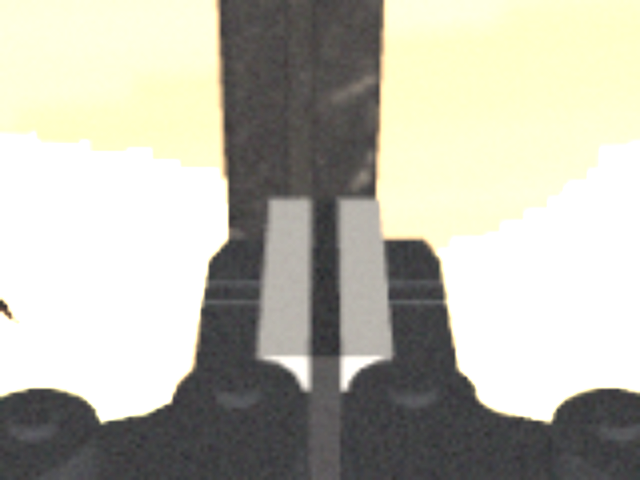

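>>> {"op": "hand_motion", "data": {
  "deltas": [0,0,0,0,0,0,40,0,0,0,0,0,0,40,0,0,10,0,0,0,40,0,0,10,0,0,0,40,0,0,6,0,0,0,40,0,0,0,0,0,0,40,0,0,0,0,0,0,40]
}}

```text
clock: 5.65
eef_pos: [542.3, 301.0, 20.2]
tool_rot: [-3.141, -0.001, 3.065]
force: [0.3, -0.5, -0.2]
width: 40.0
gripper_force: 0.0
```

```bash
cat >> h.py <<'E'
def depthz(s,d,pts):
    c=cams.calibration("wrist"); H=np.array(c["hand_eye"]); R=Rtool(s)
    for u,v in pts:
        r=rays_wrist([u],[v],c)[0]; p=r/r[2]*d[v,u]; print((u,v),(R@(H[:3,:3]@p+H[:3,3])+s["eef_pos"]).round(1))
E
python3 - <<'E'
from h import *
s,im,d=shot("w4")
depthz(s,d,[(u,v) for u in (232,325) for v in range(250,275,4)])
E
```

```text
(232, 250) [529.8 276.6  45.1]
(232, 254) [531.5 276.6  46.3]
(232, 258) [534.4 276.   45.3]
(232, 262) [528.  279.2  62.1]
(232, 266) [528.8 279.5  64.7]
(232, 270) [528.  280.3  70.1]
(232, 274) [528.4 280.6  73. ]
(325, 250) [533.1 325.1  46. ]
(325, 254) [535.7 325.1  45.5]
(325, 258) [538.  325.   45.7]
(325, 262) [531.5 323.1  62.2]
(325, 266) [531.2 322.5  66.5]
(325, 270) [532.3 322.3  68.4]
(325, 274) [532.8 321.9  71.1]
```

>>> {"op": "hand_motion", "data": {
  "deltas": [0,0,7,0,0,0,40,0,0,5,0,0,0,40,0,0,0,0,0,0,40,0,0,0,0,0,0,0,0,0,0,0,0,0,0,0,0,0,0,0,0,0,0,0,0,0,0,0,0,0,0,0,0,0,0,0]
}}

```text
clock: 6.5
eef_pos: [544.2, 301.5, 11.2]
tool_rot: [3.14, 0.003, 3.064]
force: [-2.3, -2.7, 18.1]
width: 20.5
gripper_force: 62.4
```

>>> {"op": "hand_motion", "data": {
  "deltas": [0,0,-20,0,0,0,0,0,0,-45,0,0,0,0,0,0,-45,0,0,0,0,0,0,-45,0,0,0,0,-3,-45,-20,0,0,0,0,-3,-45,0,0,0,0,0,-3,-45,0,0,0,0,0,-3,-45,0,0,0,0,0,-3,-45,0,0,0,0,0,-3,-45,0,0,0,0,0,-3,-45,0,0,0,0,0,-3,-45,0,0,0,0,0]
}}

```text
clock: 7.7
eef_pos: [538.2, -61.5, 183.3]
tool_rot: [3.142, -0.0, 3.065]
force: [1.5, 0.6, -0.8]
width: 20.3
gripper_force: 59.2
```

>>> {"op": "hand_motion", "data": {
  "deltas": [-3,-45,0,0,0,0,0,0,0,0,0,0,-0.08,0,0,0,0,0,0,-0.15,0,0,0,0,0,0,-0.08,0,0,0,0,0,0,0,0,0,0,0,0,0,0,0]
}}

```text
clock: 8.3
eef_pos: [538.0, -104.9, 183.3]
tool_rot: [3.141, -0.001, -2.911]
force: [-0.3, 0.6, -1.2]
width: 20.8
gripper_force: 59.3
```

```bash
python3 - <<'E'
from h import *
s,im,d=shot("w5");print(s["eef_pos"],s["tool_rot"])
measure(s,im,{k:I[k] for k in ("c3","c4","c2","key","c1")})
E
```

```text
[ 537.994695   -104.86453497  183.27514079] [ 3.14130008e+00 -5.49659723e-04 -2.91059098e+00]
c3 [570.2 -63.4] [ 79.7 192.3] [568.8 -70.6] 0.261 10099 boxang 0.218
c4 [ 539.8 -190.1] [ 76.1 225.1] [ 529.8 -182.2] 0.217 10468 boxang 0.246
c2 [523.3  65.2] [ 91.  123.4] [520.9  68.9] 0.104 4954 boxang 0.113
key [ 512.6 -287.2] [38.6 94.5] [ 511.5 -286.9] 0.181 2864 boxang 0.185
c1 [ 542.5 -425.5] [73.2 92.2] [ 541.2 -417.9] 0.055 2403 boxang 0.066
```

View pics/w5.png

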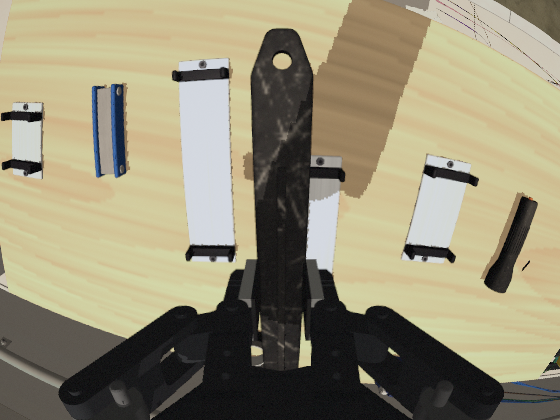

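```bash
cat >> h.py <<'E'
def plate(s,im,k,exp):
    x,y,z,hl,hw,a=I[k]; hsv=cv2.cvtColor(im,cv2.COLOR_BGR2HSV); w=cv2.inRange(hsv,(0,0,120),(180,45,255))
    ca,sa=np.cos(a),np.sin(a); q=np.array([[x+i*hl*ca-j*hw*sa,y+i*hl*sa+j*hw*ca,z] for i,j in ((1,1),(1,-1),(-1,-1),(-1,1))])
    m=np.zeros_like(w); cv2.fillPoly(m,[project(q,s).round().astype(int)],255); m=cv2.morphologyEx(m&w,cv2.MORPH_OPEN,np.ones((2,2),np.uint8))
    v,u=np.nonzero(m); p=onplane("wrist",np.c_[u,v],49,s).astype(np.float32); b=cv2.boxPoints(cv2.minAreaRect(p))
    e=b[1]-b[0] if np.linalg.norm(b[1]-b[0])>np.linalg.norm(b[2]-b[1]) else b[2]-b[1]
    print(k,rect(m,"wrist",49,s),"boxang",round(float(np.arctan2(e[1],e[0])%np.pi),3),"expect",exp)
E
python3 - <<'E'
from h import *
im=cv2.imread("pics/w5.png"); z=np.load("w5.npz"); s=dict(eef_pos=z["p"],tool_rot=z["r"])
plate(s,im,"c4","212x50"); plate(s,im,"c2","122x58"); plate(s,im,"c1","92x54")
P=onplane("wrist",[[180,60],[228,58],[236,262],[188,262]],49,s);print(P.round(1),P.mean(0))
im=cv2.imread("pics/w1.png"); z=np.load("w1.npz"); s=dict(eef_pos=z["p"],tool_rot=z["r"])
plate(s,im,"c2","122x58")
E
```

```text
c4 (array([ 532.3, -180.2]), array([ 50.2, 212.2]), array([ 525.3, -181.4], dtype=float32), 0.227, 8680) boxang 0.229 expect 212x50
c2 (array([523.7,  71.1]), array([ 59.3, 122.8]), array([520.3,  69.7], dtype=float32), 0.112, 3722) boxang 0.104 expect 122x58
c1 (array([ 543. , -415.3]), array([53.8, 91.6]), array([ 541. , -414.7], dtype=float32), 0.067, 1562) boxang 0.066 expect 92x54
[[ 432.6 -227.9]
 [ 423.3 -181.5]
 [ 628.4 -132.7]
 [ 642.1 -185.5]] [ 531.60916875 -181.89241039]
c2 (array([523.7,  71.8]), array([ 58.5, 121.7]), array([521.5,  72.3], dtype=float32), 0.097, 2559) boxang 0.102 expect 122x58
```

>>> {"op": "hand_motion", "data": {
  "deltas": [10.7,-35.8,0,0,0,0,0,10.7,-35.8,0,0,0,0,0,0,0,40,0,0,0,0,0,0,40,0,0,0,0,0,0,40,0,0,0,0,0,0,0,0,0,0,0,0,0,0,0,0,0,0]
}}

```text
clock: 9.05
eef_pos: [534.0, -179.2, 63.7]
tool_rot: [3.141, -0.001, -2.909]
force: [0.2, -0.3, -0.4]
width: 20.2
gripper_force: 59.3
```

```bash
python3 - <<'E'
from h import *
s,im,d=shot("w6");print(s["eef_pos"],s["tool_rot"])
plate(s,im,"c4","212x50")
E
```

```text
[ 533.9830431  -179.1936923    63.70958126] [ 3.14121597e+00 -9.95571853e-04 -2.90864006e+00]
c4 (array([ 532. , -180.2]), array([ 52.3, 213. ]), array([ 497.8, -195.6], dtype=float32), 0.246, 4920) boxang 0.252 expect 212x50
```

View pics/w6.png

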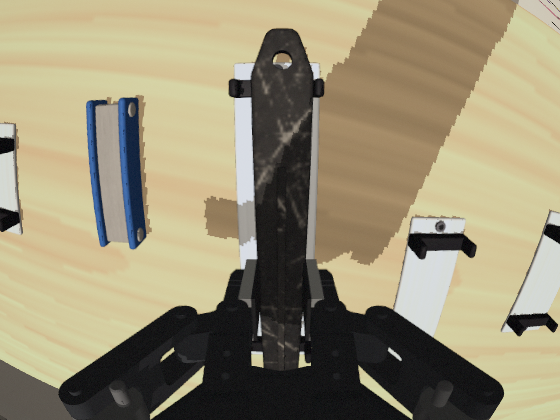

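>>> {"op": "hand_motion", "data": {
  "deltas": [0,0,20,0,0,0,0,0,0,15,0,0,0,0,0,0,4,0,0,0,0,0,0,0,0,0,0,0]
}}

```text
clock: 9.5
eef_pos: [535.1, -179.7, 26.0]
tool_rot: [-3.14, 0.002, -2.909]
force: [-0.6, 0.2, -0.4]
width: 20.2
gripper_force: 59.3
```

>>> {"op": "hand_motion", "data": {
  "deltas": [0,0,0,0,0,0,0,0,0,2,0,0,0,0,0,0,0,0,0,0,0]
}}

```text
clock: 9.8
eef_pos: [534.5, -179.5, 23.2]
tool_rot: [-3.141, 0.001, -2.908]
force: [-0.0, 0.2, 2.2]
width: 20.2
gripper_force: 59.6
```

>>> {"op": "hand_motion", "data": {
  "deltas": [0,0,0,0,0,0,50,0,0,0,0,0,0,50,0,0,0,0,0,0,50,0,0,-10,0,0,0,50,0,0,-40,0,0,0,50,0,0,-50,0,0,0,50,0,0,-50,0,0,0,50,0,0,0,0,0,0,50]
}}

```text
clock: 10.6
eef_pos: [539.0, -180.8, 180.3]
tool_rot: [-3.135, 0.012, -2.909]
force: [1.1, -0.0, 0.1]
width: 50.3
gripper_force: 0.0
```

```bash
python3 - <<'E'
from h import *
s,im,d=shot("w7");print(s["eef_pos"],s["tool_rot"])
I["b4"]=(533,-180,65,140,22,.23); hsv=cv2.cvtColor(im,cv2.COLOR_BGR2HSV)
plate(s,im,"c4","212x50");plate(s,im,"c1","92x54"); measure(s,im,{"key":I["key"]})
E
```

```text
[ 538.97355358 -180.80374461  180.28812037] [-3.13461212  0.01235826 -2.90863836]
c4 (array([ 532.5, -180.3]), array([ 50. , 212.2]), array([ 526.9, -184.2], dtype=float32), 0.237, 4755) boxang 0.23 expect 212x50
c1 (array([ 543.1, -415.9]), array([53.2, 91.7]), array([ 541. , -415.3], dtype=float32), 0.065, 2102) boxang 0.066 expect 92x54
key [ 513.1 -288.8] [33.8 95.3] [ 511.4 -288.9] 0.182 3200 boxang 0.184
```

View pics/w7.png

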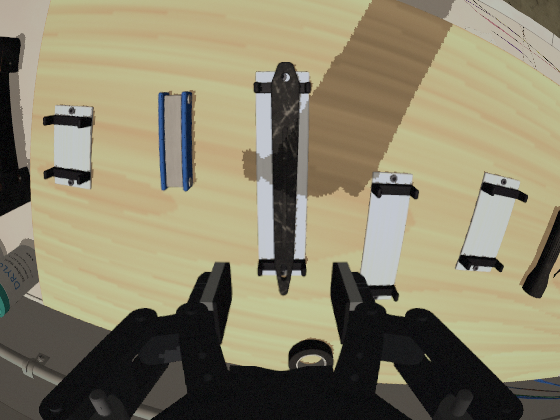

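>>> {"op": "hand_motion", "data": {
  "deltas": [15.4,-33.9,0,0,0,0,60,15.4,-33.9,0,0,0,0,60,15.4,-33.9,20,0,0,0.05,60,0,0,40,0,0,0,60,0,0,35,0,0,0,60,0,0,0,0,0,0,60,0,0,0,0,0,0,60]
}}

```text
clock: 11.35
eef_pos: [512.0, -288.5, 77.3]
tool_rot: [3.14, -0.002, -2.958]
force: [0.1, 0.8, 0.0]
width: 59.9
gripper_force: 0.0
```

```bash
python3 - <<'E'
from h import *
z=np.load("w7.npz");print(onplane("wrist",[[286,62],[283,295]],66,dict(eef_pos=z["p"],tool_rot=z["r"])))
s,im,d=shot("w8");print(s["eef_pos"],s["tool_rot"])
measure(s,im,{"key":I["key"]})
plate(s,im,"c1","92x54")
E
```

```text
[[ 421.23409545 -203.70525427]
 [ 648.81540123 -152.33746682]]
[ 512.02123254 -288.49774325   77.25743366] [ 3.14012244e+00 -1.63926699e-03 -2.95801722e+00]
key [ 512.8 -291.3] [29.8 99.9] [ 508.6 -291.9] 0.187 5911 boxang 0.184
c1 (array([ 542.8, -417.3]), array([54. , 92.4]), array([ 538. , -416.6], dtype=float32), 0.047, 4277) boxang 0.067 expect 92x54
```

View pics/w8.png

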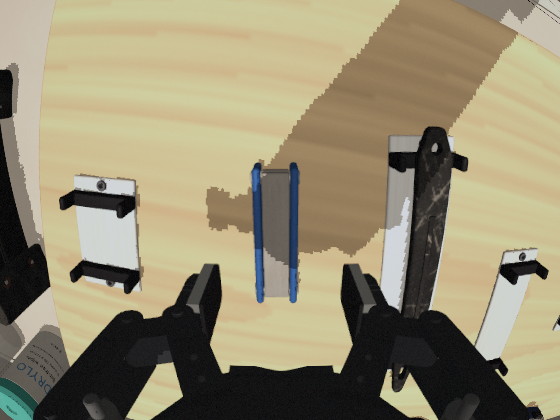

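>>> {"op": "hand_motion", "data": {
  "deltas": [0,-2,30,0,0,0,60,0,0,22,0,0,0,60,0,0,8,0,0,0,60,0,0,0,0,0,0,0,0,0,0,0,0,0,0,0,0,0,0,0,0,0,0,0,0,0,0,0,0,0,0,0,0,0,0,0]
}}

```text
clock: 12.2
eef_pos: [514.3, -291.6, 19.5]
tool_rot: [-3.14, 0.003, -2.958]
force: [-0.5, 1.0, 6.5]
width: 26.4
gripper_force: 60.0
```

>>> {"op": "hand_motion", "data": {
  "deltas": [0,0,-20,0,0,0,0,0,0,-50,0,0,0,0,-1.7,-32.2,0,0,0,0,0,-1.7,-32.2,0,0,0,0,0,-1.7,-32.2,0,0,0,0,0,-1.7,-32.2,0,0,0,0.118,0,0,0,0,0,0,0,0,0,0,0,0,0,0,0]
}}

```text
clock: 13.0
eef_pos: [542.5, -416.9, 87.6]
tool_rot: [3.141, -0.0, -3.077]
force: [-0.3, 1.3, -1.8]
width: 26.6
gripper_force: 59.6
```

```bash
python3 - <<'E'
from h import *
s,im,d=shot("w9");print(s["eef_pos"],s["tool_rot"])
plate(s,im,"c1","92x54")
E
```

```text
[ 542.51329431 -416.92479846   87.58099609] [ 3.14143911e+00 -3.40599638e-04 -3.07723956e+00]
c1 (array([ 532.9, -418.7]), array([53.9, 71.4]), array([ 518.2, -424.5], dtype=float32), 2.684, 1798) boxang 0.073 expect 92x54
```

View pics/w9.png

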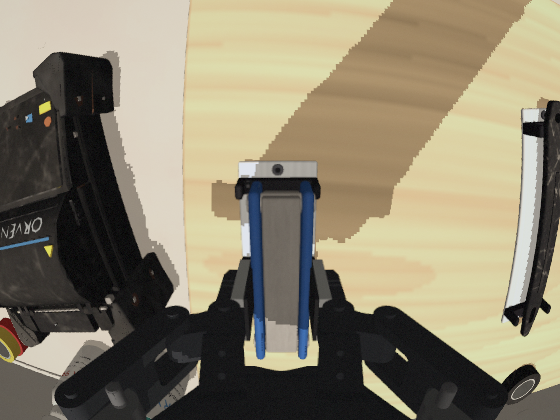

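>>> {"op": "hand_motion", "data": {
  "deltas": [-1.5,-1,30,0,0,0,0,0,0,20,0,0,0,0,0,0,2,0,0,0,0,0,0,0,0,0,0,0,0,0,0,0,0,0,0]
}}

```text
clock: 13.55
eef_pos: [545.6, -417.3, 37.0]
tool_rot: [-3.14, 0.002, -3.076]
force: [-0.5, 0.1, -1.2]
width: 26.6
gripper_force: 59.6
```

>>> {"op": "hand_motion", "data": {
  "deltas": [0,0,3,0,0,0,0,0,0,0,0,0,0,0,0,0,0,0,0,0,0]
}}

```text
clock: 13.85
eef_pos: [544.7, -417.4, 33.0]
tool_rot: [-3.141, 0.0, -3.076]
force: [-0.3, 0.3, -1.6]
width: 26.6
gripper_force: 59.6
```

>>> {"op": "hand_motion", "data": {
  "deltas": [0,0,2,0,0,0,0,0,0,0,0,0,0,0,0,0,0,0,0,0,0]
}}

```text
clock: 14.15
eef_pos: [545.0, -417.6, 31.6]
tool_rot: [-3.141, 0.001, -3.077]
force: [-2.4, 1.2, 5.0]
width: 26.5
gripper_force: 60.4
```

>>> {"op": "hand_motion", "data": {
  "deltas": [0,0,0,0,0,0,48,0,0,0,0,0,0,48,0,0,0,0,0,0,48,0,0,-10,0,0,0,48,0,0,-40,0,0,0,48,0,0,-50,0,0,0,60,0,0,-50,0,0,0,60,0,0,0,0,0,0,60,0,0,0,0,0,0,60]
}}

```text
clock: 15.05
eef_pos: [545.6, -418.0, 183.1]
tool_rot: [-3.139, 0.003, -3.076]
force: [0.2, 0.0, -0.2]
width: 59.9
gripper_force: 0.0
```

```bash
python3 - <<'E'
from h import *
s,im,d=shot("w10");print(s["eef_pos"],s["tool_rot"])
plate(s,im,"c1","92x54")
hsv=cv2.cvtColor(im,cv2.COLOR_BGR2HSV); b=cv2.inRange(hsv,(100,120,30),(125,255,255))
m=np.zeros_like(b); P=project([[543,-417,79]],s)[0].astype(int); m[P[1]-90:P[1]+90,P[0]-35:P[0]+35]=255
print(rect(m&b,"wrist",79,s))
E
```

```text
[ 545.55125592 -417.99809096  183.12167733] [-3.13891838  0.00323612 -3.07645995]
c1 (array([ 548.8, -416.9]), array([ 54.3, 102.2]), array([ 550.9, -417.9], dtype=float32), 0.111, 2422) boxang 0.064 expect 92x54
(array([ 542.3, -416.7]), array([27.8, 94.5]), array([ 540.7, -416.9], dtype=float32), 0.059, 974)
```

>>> {"op": "hand_motion", "data": {
  "deltas": [-2,43.3,0,0,0,0,60,-2,43.3,0,0,0,0,60,-2,43.3,0,0,0,0,60,-2,43.3,0,0,0,0,60,-2,43.3,0,0,0,0,60,-2,43.3,0,0,0,0,60,-2,43.3,0,0,0,0,60,-2,43.3,0,0,0,0,60,-2,43.3,0,0,0,0,60,-2,43.3,0,0,0,0,60]
}}

```text
clock: 16.1
eef_pos: [534.8, 17.7, 179.1]
tool_rot: [3.142, -0.003, -3.076]
force: [1.2, -0.6, 0.4]
width: 59.8
gripper_force: 0.0
```

>>> {"op": "hand_motion", "data": {
  "deltas": [-2,43.3,0,0,0,0,60,-2,43.3,0,0,0,0.045,60,-2,43.3,20,0,0,0,60,-2,43.3,30,0,0,0,60,0,0,20,0,0,0,60,0,0,0,0,0,0,60,0,0,0,0,0,0,60]
}}

```text
clock: 16.8
eef_pos: [536.1, 185.7, 111.2]
tool_rot: [-3.14, -0.003, -3.122]
force: [-0.1, -0.1, -0.0]
width: 59.6
gripper_force: 0.0
```

```bash
python3 - <<'E'
from h import *
s,im,d=shot("w11");print(s["eef_pos"],s["tool_rot"])
measure(s,im,{"torch":(534,187,62,85,35,.02)}); plate(s,im,"c2","122x58")
E
```

```text
[536.14375874 185.72145445 111.22281405] [-3.13970568e+00 -2.62044114e-03 -3.12246566e+00]
torch [536.6 191. ] [ 32.9 132.9] [534.8 189.3] 0.03 5565 boxang 3.138
c2 (array([522.9,  70.5]), array([ 58. , 121.9]), array([518.6,  71.2], dtype=float32), 0.084, 6885) boxang 0.098 expect 122x58
```

View pics/w11.png

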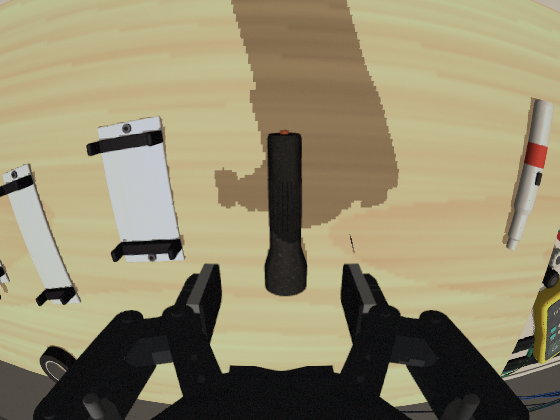

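>>> {"op": "hand_motion", "data": {
  "deltas": [5,4,0,0,0,0,60,0,0,40,0,0,0,60,0,0,35,0,0,0,60,0,0,15,0,0,0,60,0,0,3,0,0,0,60,0,0,0,0,0,0,60,0,0,0,0,0,0,0,0,0,0,0,0,0,0,0,0,0,0,0,0,0,0,0,0,0,0,0,0,0,0,0,0,0,0,0]
}}

```text
clock: 17.95
eef_pos: [533.0, 191.3, 20.9]
tool_rot: [3.141, 0.003, -3.122]
force: [-0.7, -1.4, 5.6]
width: 31.9
gripper_force: 59.1
```

>>> {"op": "hand_motion", "data": {
  "deltas": [0,0,-20,0,0,0,0,0,0,-45,0,0,0,0,3.3,-39.9,-10,0,0,0,0,3.3,-39.9,0,0,0,0,0,3.4,-39.8,0,0,0,-0.082,0,0,0,0,0,0,0,0,0,0,0,0,0,0,0]
}}

```text
clock: 18.65
eef_pos: [524.7, 70.0, 94.9]
tool_rot: [3.142, 0.001, -3.043]
force: [0.1, 0.6, -0.9]
width: 31.7
gripper_force: 60.1
```

```bash
python3 - <<'E'
from h import *
s,im,d=shot("w12");print(s["eef_pos"],s["tool_rot"])
plate(s,im,"c2","122x58");plate(s,im,"c3","152x44")
E
```

```text
[524.6538426   70.02274984  94.93769197] [ 3.14156001e+00  1.26597492e-03 -3.04294503e+00]
c2 (array([523. ,  69.9]), array([ 58. , 122.1]), array([504.2,  66.3], dtype=float32), 0.05, 3624) boxang 0.103 expect 122x58
c3 (array([570.4, -58. ]), array([ 44.6, 152.4]), array([561.5, -59.3], dtype=float32), 0.19, 5650) boxang 0.202 expect 152x44
```

View pics/w12.png

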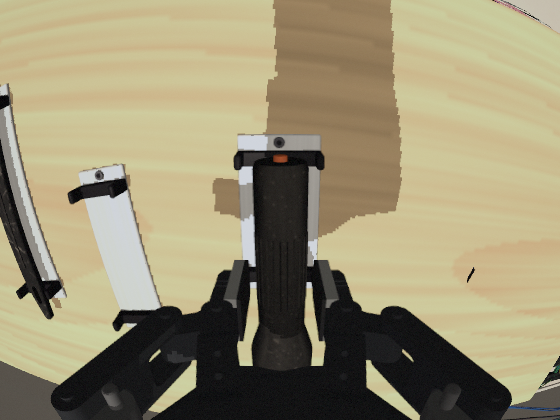

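>>> {"op": "hand_motion", "data": {
  "deltas": [0,0.5,30,0,0,0,0,0,0,22,0,0,0,0,0,0,7,0,0,0,0,0,0,0,0,0,0,0,0,0,0,0,0,0,0,0,0,1.5,0,0,0,0,0,0,0,0,0,0,0]
}}

```text
clock: 19.4
eef_pos: [524.8, 72.0, 34.4]
tool_rot: [3.141, 0.001, -3.039]
force: [-1.0, -0.4, -0.3]
width: 32.0
gripper_force: 60.1
```

>>> {"op": "hand_motion", "data": {
  "deltas": [0,0,2,0,0,0,0,0,0,0,0,0,0,0,0,0,0,0,0,0,0]
}}

```text
clock: 19.7
eef_pos: [524.9, 71.9, 32.8]
tool_rot: [3.141, 0.002, -3.04]
force: [-2.2, 0.1, 6.9]
width: 32.0
gripper_force: 61.3
```

>>> {"op": "hand_motion", "data": {
  "deltas": [0,0,0,0,0,0,40,0,0,0,0,0,0,55,0,0,0,0,0,0,55,0,0,-10,0,0,0,55,0,0,-40,0,0,0,55,0,0,-50,0,0,0,55,0,0,-40,0,0,0,55,0,0,0,0,0,0,55,0,0,0,0,0,0,55]
}}

```text
clock: 20.6
eef_pos: [524.7, 71.8, 173.1]
tool_rot: [3.142, 0.003, -3.04]
force: [-0.6, -0.4, -0.8]
width: 55.2
gripper_force: 0.0
```

```bash
python3 - <<'E'
from h import *
s,im,d=shot("w13");print(s["eef_pos"],s["tool_rot"])
plate(s,im,"c2","122x58")
x,y=523,71; m=cv2.inRange(im,(0,0,0),(75,75,75)); q=np.array([[x+i*72-j*2*.1,y+i*7+j*19,80] for i,j in ((1,1),(1,-1),(-1,-1),(-1,1))]); p=np.zeros_like(m); cv2.fillPoly(p,[project(q,s).astype(int)],255)
print(rect(m&p,"wrist",74,s))
cv2.imwrite("pics/w13c.png",cv2.resize(im[90:330,120:440],None,fx=2,fy=2))
E
```

```text
[524.71733843  71.79503063 173.08556857] [ 3.14150450e+00  2.53233903e-03 -3.03958727e+00]
c2 (array([523.2,  70.5]), array([ 58.1, 121.1]), array([516.5,  66.8], dtype=float32), 0.044, 3111) boxang 0.1 expect 122x58
(array([527.5,  70.9]), array([ 38.5, 131.5]), array([526.3,  72.6], dtype=float32), 0.11, 4238)
```

View pics/w13c.png

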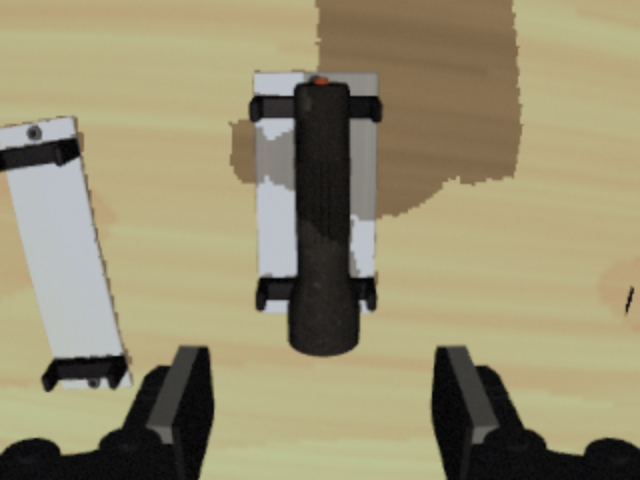

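```bash
python3 - <<'E'
from h import *
z=np.load("w13.npz"); s=dict(eef_pos=z["p"],tool_rot=z["r"])
print(onplane("wrist",[[280.5,130]],76,s),onplane("wrist",[[281.5,132],[282,265]],88,s),onplane("wrist",[[281,175],[282,255]],88,s))
E
```

```text
[[463.47756051  66.22406713]] [[463.98654318  67.06512624]
 [582.76699367  79.56410275]] [[499.46653387  70.23903455]
 [572.50512809  78.51480802]]
```

>>> {"op": "hand_motion", "data": {
  "deltas": [-0.6,42.9,0,0,0,0,50,-0.6,42.9,0,0,0,0,50,-0.6,42.9,0,0,0,0,50,-0.6,42.9,0,0,0,0,50,-0.6,42.9,0,0,0,0,50,-0.6,42.9,0,0,0,0,50,-0.6,42.9,30,0,0,0.09,50,-0.6,42.9,20,0,0,0.097,50,0,0,20,0,0,0,50,0,0,0,0,0,0,50,0,0,0,0,0,0,50]
}}

```text
clock: 21.75
eef_pos: [497.5, 410.0, 101.5]
tool_rot: [-3.138, -0.002, 3.056]
force: [-0.6, -1.1, -0.1]
width: 49.8
gripper_force: 0.0
```

```bash
python3 - <<'E'
from h import *
s,im,d=shot("w14");print(s["eef_pos"],s["tool_rot"])
measure(s,im,{"pen":I["pen"]})
E
```

```text
[497.51340381 409.96426806 101.54264827] [-3.13797982e+00 -1.98243237e-03  3.05607013e+00]
pen [495.4 413.5] [ 20.  144.5] [484.1 414.8] 3.056 4543 boxang 3.054
```

View pics/w14.png

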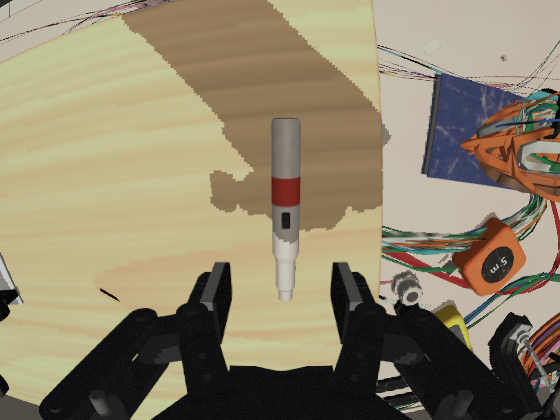

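>>> {"op": "hand_motion", "data": {
  "deltas": [3,3,30,0,0,0,50,0,0,35,0,0,0,50,0,0,17,0,0,0,50,0,0,3,0,0,0,50,0,0,0,0,0,0,50,0,0,0,0,0,0,0,0,0,0,0,0,0,0,0,0,0,0,0,0,0,0,0,0,0,0,0,0,0,0,0,0,0,0,0]
}}

```text
clock: 22.8
eef_pos: [496.4, 415.8, 20.0]
tool_rot: [3.14, 0.002, 3.057]
force: [-0.9, -0.3, 6.3]
width: 17.7
gripper_force: 61.5
```

>>> {"op": "hand_motion", "data": {
  "deltas": [0,0,-20,0,0,0,0,0,0,-45,0,0,0,0,0,0,-45,0,0,0,0,-10.5,-42.3,0,0,0,0,0,-10.5,-42.3,0,0,0,0,0,-10.5,-42.3,0,0,0,0,0,-10.5,-42.3,0,0,0,0,0,-10.5,-42.3,0,0,0,0,0,-10.5,-42.3,0,0,0,0,0,-10.5,-42.3,0,0,0,0,0,-10.5,-42.3,0,0,0,0,0,-10.5,-42.3,0,0,0,0,0]
}}

```text
clock: 24.0
eef_pos: [557.6, 26.2, 128.8]
tool_rot: [3.141, 0.001, 3.057]
force: [0.9, -0.6, -0.5]
width: 18.2
gripper_force: 60.7
```

>>> {"op": "hand_motion", "data": {
  "deltas": [-10.5,-42.3,0,0,0,0,0,-10.3,-42.3,0,0,0,0,0,0,0,0,0,0,-0.143,0,0,0,15,0,0,-0.144,0,0,0,20,0,0,0,0,0,0,0,0,0,0,0,0,0,0,0,0,0,0]
}}

```text
clock: 24.7
eef_pos: [570.8, -58.2, 93.5]
tool_rot: [-3.141, 0.0, -2.94]
force: [-0.7, 0.4, -0.3]
width: 18.0
gripper_force: 60.6
```

```bash
python3 - <<'E'
from h import *
s,im,d=shot("w15");print(s["eef_pos"],s["tool_rot"])
plate(s,im,"c3","152x44")
E
```

```text
[570.80613264 -58.24026882  93.45454791] [-3.14146920e+00  2.29201456e-05 -2.93965600e+00]
c3 (array([579.1, -55. ]), array([ 53.6, 170.2]), array([558.6, -60.9], dtype=float32), 0.216, 8184) boxang 0.199 expect 152x44
```

View pics/w15.png

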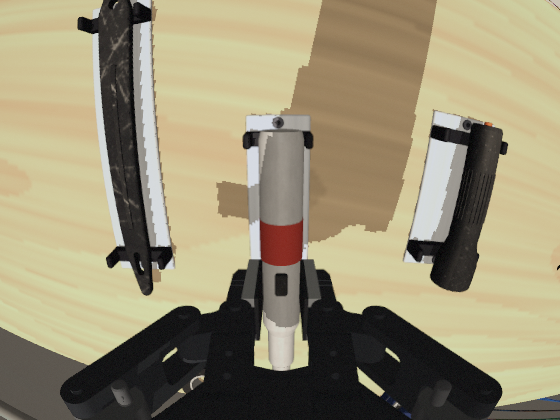

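>>> {"op": "hand_motion", "data": {
  "deltas": [-1,0,30,0,0,0,0,0,0,22,0,0,0,0,0,0,6,0,0,0,0,0,0,0,0,0,0,0,0,0,0,0,0,0,0,0,0,2,0,0,0,0,0,0,0,0,0,0,0]
}}

```text
clock: 25.45
eef_pos: [572.3, -58.1, 33.8]
tool_rot: [-3.141, 0.001, -2.94]
force: [-0.9, -0.0, -0.1]
width: 18.0
gripper_force: 60.6
```

>>> {"op": "hand_motion", "data": {
  "deltas": [0,0,2,0,0,0,0,0,0,0,0,0,0,0,0,0,0,0,0,0,0]
}}

```text
clock: 25.75
eef_pos: [572.3, -58.1, 31.9]
tool_rot: [-3.141, 0.001, -2.94]
force: [-1.6, 0.5, 5.6]
width: 18.1
gripper_force: 61.3
```

>>> {"op": "hand_motion", "data": {
  "deltas": [0,0,0,0,0,0,45,0,0,0,0,0,0,45,0,0,0,0,0,0,45,0,0,-10,0,0,0,45,0,0,-40,0,0,0,45,0,0,-50,0,0,0,45,0,0,-50,0,0,0,45,0,0,-50,0,0,0,45,0,0,0,0,0,0,45,0,0,0,0,0,0,45]
}}

```text
clock: 26.75
eef_pos: [572.4, -58.1, 232.9]
tool_rot: [-3.141, 0.003, -2.939]
force: [-1.0, 0.2, -0.9]
width: 45.3
gripper_force: 0.0
```

```bash
python3 - <<'E'
from h import *
s,im,d=shot("w16");print(s["eef_pos"],s["tool_rot"])
for k in ("key_set_mid","torch_mid","fault_pen_mid","tie_bar_mid"):
    z={"k":79,"t":80,"f":77,"ti":66}["ti" if k[:2]=="ti" else k[0]]
    for q in models.mark_of(k,"wrist")[:2]: print(k,np.round(q["position"]),round(q["confidence"],2),onplane("wrist",q["position"],z,s).round(1))
E
```

```text
[572.37920098 -58.06908586 232.91134116] [-3.14053733  0.00331374 -2.9394807 ]
key_set_mid [ 17. 114.] 0.74 [[ 540.1 -409.1]]
torch_mid [405. 165.] 0.57 [[523.7  70.5]]
fault_pen_mid [283. 178.] 0.79 [[565.9 -56.1]]
tie_bar_mid [184. 128.] 0.76 [[ 533.8 -171.6]]
```

View pics/w16.png

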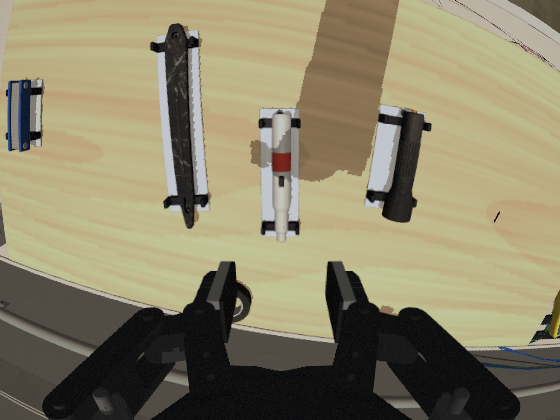

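```bash
python3 - <<'E'
from h import *
z=np.load("w16.npz"); s=dict(eef_pos=z["p"],tool_rot=z["r"])
P=onplane("wrist",[[176,25],[189,227]],65,s);Q=onplane("wrist",[[282,113],[282,241]],68,s)
print(P,P.mean(0),Q,Q.mean(0)); im=cv2.imread("pics/w16.png")
for k in("c4","c3","c2"): plate(s,im,k,"")
E
```

```text
[[ 422.85556702 -201.7989412 ]
 [ 647.81764589 -151.96618091]] [ 535.33660645 -176.88256106] [[500.06974139 -70.54992868]
 [641.44661966 -41.67984991]] [570.75818052 -56.11488929]
c4 (array([ 532.1, -179.6]), array([ 50.2, 211.2]), array([ 533.8, -177.2], dtype=float32), 0.228, 3243) boxang 0.227 expect 
c3 (array([574.1, -57.2]), array([ 43.7, 158.3]), array([569.6, -58.4], dtype=float32), 0.21, 3823) boxang 0.205 expect 
c2 (array([523.7,  70.1]), array([ 57.7, 123.1]), array([521.6,  56.2], dtype=float32), 0.063, 1924) boxang 0.08 expect
```

```bash
python3 -c "
from cell import ctrl; print(ctrl.finish_job())"
```

```text
the job is handed in; nothing more can be done
None
```

The key set, torch, pen and tie bar are on cradles 1 to 4. By the wrist camera each middle is within about 4 mm of its cradle's middle, against the 10 mm across and 15 mm along allowed. The gripper is clear, the cleaver and tape were not touched, and the job was handed in at about 27 s; no verdict was shown.

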